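Close the washed storage pots and the butter dish, each with its own lid

ROBOT

A 6-joint arm with a two-finger parallel gripper is mounted at the origin on the work surface; the furniture and walls round the work are solid. World frame = base frame: x ahead of the robot, y to its left, z up, the work surface at z = 0. Lengths are in m, angles in rad, forces in N, time in s.
With the tool pointing down it reaches from about 0.325 to 0.775 m from the base axis. Payload 5.5 kg.
Tool frame: the origin (TCP) lies midway between the tips of the shut fingers; the grasp point (between the pads) lies 19 mm behind it (ctrl.hold_point_z is the distance from the TCP to the grasp point, in m); z points along the fingers, y is the line along which they close (so a half turn about z gives the same grasp; the last joint's range is limited). The gripper opens to 85 mm and grips with 20 to 120 N. Pads are 22 mm wide; open, the fingers measure 114 mm over their backs; the gripper's body (76 mm by 85 mm) begins 54 mm behind the grasp point. The pads swing forward as they close: fully open they stand 13 mm farther back than shut.
Start: joints at [-1.405, 0.091, 1.231, -0, 1.82, -0.057], TCP at [0.133, -0.585, 0.211] pointing down, gripper open.
Joint ranges: [-2.87, 2.87], [-0.86, 2.18], [0.17, 2.46], [-1.51, 4.65], [0.06, 2.69], [-2.65, 2.65]. Speed limits (rad/s): [2.57, 2.57, 3.01, 3.14, 3.14, 3.14].

INTERFACE

Orientations are given as a unit quaternion [x, y, z, w].
In Python, from rig import ctrl gives the robot as it stands. The module is installed in compiled form; this text tells all that it offers. Calls block until the motion is done:
- ctrl.move_pose(position, orientation): joint-space move of the TCP to a pose.
- ctrl.servo_line(position, v=0.15, orientation=None, max_force=None): straight line of the TCP; orientation=None keeps the orientation; v is the mean speed in m/s. With max_force (N) it stops when the force on the tool has changed by that much, and returns True; else False.
- ctrl.movej(angles): joint-space move.
- ctrl.set_gripper(opening, squeeze=None): opening from 0.0 (shut) to 1.0 (fully open); squeeze is the grip in N (None keeps the last); returns when the fingers have stopped.
- ctrl.wait(seconds).
- ctrl.solve_ik(position, orientation): joint angles nearest the present ones, or None.
- ctrl.state(): the state.
- ctrl.grab_frame(name): name is "scene" or "side" or "wrist"; returns a dict with "img" (400x640x3 uint8, red, green, blue), "camera_matrix" (3x3 intrinsics, pixels), "world_to_cam" (4x4, takes a point from world to camera coordinates); the wrist camera has in their place "hand_eye" (4x4, takes a point from camera to tool coordinates, whose origin is the TCP and whose axes are the flange's). Camera axes: x right, y down, z forward; pixel columns grow to the right and rows downward; lengths in m; the calibration is good to about 2 mm. A picture is of the moment at which its call begins: read the wrist's pose just before it. There is no depth.
A pose or a line that the arm cannot do raises ctrl.PlanningError and nothing moves.
- ctrl.finish_job(): hands the job in; it is judged then, once.
Trained networks look in a picture, given as the dict that the camera call returned (one of the last four; its "shot" number tells which), for a name from the list of things; names that differ only in an ending like _2 or _b are one class to them, and where a whole thing is asked for, a point or a joint stands for the part that bears it (a point fixed in the world has none). Each returns a list of dicts, best first, with "confidence" (0 to 1); they miss things now and then, are a little off and sometimes report something else, mostly with a low value. They report only what shows in the picture. A call takes as long as a camera call. They do not tell look-alikes from the thing itself.
- ctrl.look_for(picture, name): "rect" ([left, top, right, bottom] as shares, 0 to 1, of the picture: columns of its width, rows of its height, round what is visible of it).
The state is a dict: "clock": time; "joint_positions": joint angles; "joint_vel": joint speeds; "tau": joint torques, N m; "eef_pos": TCP position; "tcp_rot": TCP orientation; "contact_force": force on the tool from outside, world axes, zero at the start; "moment": the same for the moment, N m; "finger_gap": opening from 0.0 (shut) to 1.0 (fully open); "finger_force": force on a finger pad.
Only numpy, scipy, OpenCV 4.12 (cv2) and the standard library are available. Lean on these libraries where they do the work, as an engineer would, in place of code of your own. Each camera call takes 0.05 s, during which the arm holds its last target. There are 200 camera calls.

TASK

The storage pots and the butter dish are washed and dry: put every lid back where it belongs, each wooden lid fully closed on the pot of its own size, and the white butter-dish lid squarely inside the lip of its wooden base. Set each lid down before you let go of it, leave the pots and the dish standing where they are, and do not shift or tip the salt shaker or the mug.

Things in the scene. Friction and masses are not known exactly. Their poses are not given: they have to be found in the camera images.
- large_pot: The large of three round open stoneware storage pots with a slate-blue glaze, 100 mm across outside, 80 mm high, walls 6 mm (mouth 88 mm across). Origin: centre of its underside, z up. It stands loose on the worktop.
- medium_pot: The medium of three round open stoneware storage pots with a slate-blue glaze, 82 mm across outside, 95 mm high, walls 6 mm (mouth 70 mm across). Origin: centre of its underside, z up. It stands loose on the worktop.
- small_pot: The small of three round open stoneware storage pots with a slate-blue glaze, 64 mm across outside, 70 mm high, walls 6 mm (mouth 52 mm across). Origin: centre of its underside, z up. It stands loose on the worktop.
- large_lid: The large of three wooden lids, for the large pot: disc 98 mm across, 10 mm thick; under it a white plug 12 mm deep, tapering down (81 to 72 mm across); on top a dark knob 25 mm across, 28 mm high, to hold it by. It lies on its plug. Origin: centre of the plug's underside, z up (disc 12-22 mm, knob 22-50 mm). Closed, the disc rests on the rim, origin 68 mm above the pot's origin.
- medium_lid: The medium of three wooden lids, for the medium pot: disc 80 mm across, 10 mm thick; under it a white plug 12 mm deep, tapering down (63 to 54 mm across); on top a dark knob 25 mm across, 28 mm high, to hold it by. It lies on its plug. Origin: centre of the plug's underside, z up (disc 12-22 mm, knob 22-50 mm). Closed, the disc rests on the rim, origin 83 mm above the pot's origin.
- small_lid: The small of three wooden lids, for the small pot: disc 62 mm across, 10 mm thick; under it a white plug 12 mm deep, tapering down (45 to 36 mm across); on top a dark knob 25 mm across, 28 mm high, to hold it by. It lies on its plug. Origin: centre of the plug's underside, z up (disc 12-22 mm, knob 22-50 mm). Closed, the disc rests on the rim, origin 58 mm above the pot's origin.
- butter_base: The base of the butter dish, a rectangular wooden tray 90 mm (its x) by 136 mm (its y), loose on the worktop: a slab 8 mm thick with a lip round the edge, 5 mm wide, up to 12 mm high, so that the floor inside is 80 by 126 mm. Origin: centre of its underside, z up.
- butter_lid: The white ceramic lid of the butter dish, a rounded box 66 mm (its x) by 112 mm (its y) and 67 mm high, standing mouth down on the worktop; hold it across its 66 mm sides. Origin: centre of its underside, z up. In place its long side runs along the base's long side (either way round), inside the lip, origin 8 mm above the base's.
- salt_shaker: Salt shaker of clear glass with a grey top, 44 mm across and 90 mm high, standing among the lids and pots: a bystander. Origin: centre of its underside.
- mug: Cream mug with a handle, 78 mm across, 101 mm high, standing near the work at the left: a bystander. Origin: centre of its underside (handle included).
There are look-alikes about, which are no part of the job. Leave any purple look-alike of the large_pot alone.

How it is judged:
By the outcome, as a careful person would: the job done as asked, in the order asked, and still so for the second after the job is handed in, with the robot touching nothing.
It also fails if it takes over 115 s, if anything falls off the work surface, if the arm or the gripper's body presses on something with over 40 N, if the wrist force passes 120 N, or if a joint passes its speed limit or range.

## Working session

There is one attempt and no reset: what is moved stays moved. The work goes in short steps, each a Python script; the robot and the scene stay as the last script left them, time stands still between calls to the robot, and variables do not carry over. Pictures are saved under pics/ and viewed, at most 14 in all, crops included, and the job is handed in when it is done.

```bash
mkdir -p pics
cat > h.py <<'E'
import numpy as np, cv2
from rig import ctrl
def ray(p,u,v,T=None):
    K=np.array(p["camera_matrix"]); M=T if T is not None else np.linalg.inv(np.array(p["world_to_cam"]))
    d=M[:3,:3]@np.linalg.solve(K,[u,v,1]); return M[:3,3],d
def at(p,u,v,z,T=None):
    o,d=ray(p,u,v,T); return o+d*(z-o[2])/d[2]
def save(p,n): cv2.imwrite(f"pics/{n}.png",cv2.cvtColor(p["img"],cv2.COLOR_RGB2BGR))
E
python3 - <<'E'
from h import *
for c in("scene","side"):
    p=ctrl.grab_frame(c); save(p,c+"0")
    M=np.linalg.inv(np.array(p["world_to_cam"])); print(c,M[:3,3].round(3),M[:3,2].round(3),np.array(p["camera_matrix"]).round(0).tolist())
    for n in "large_pot medium_pot small_pot large_lid medium_lid small_lid butter_base butter_lid salt_shaker mug".split():
        for r in ctrl.look_for(p,n)[:3]:
            a=np.array(r["rect"])*[640,400,640,400]; print(n,round(r["confidence"],2),a.round(0).astype(int).tolist(), at(p,(a[0]+a[2])/2,a[3],0)[:2].round(3))
print(ctrl.state()["clock"],ctrl.state()["tcp_rot"],ctrl.hold_point_z)
E
```

```text
scene [-0.067  0.769  0.685] [ 0.43  -0.653 -0.623] [[373.0, 0.0, 323.0], [0.0, 373.0, 202.0], [0.0, 0.0, 1.0]]
large_pot 0.92 [308, 159, 342, 196] [0.417 0.021]
large_pot 0.56 [260, 214, 299, 238] [0.418 0.24 ]
medium_pot 0.85 [280, 148, 307, 184] [0.532 0.026]
small_pot 0.94 [233, 183, 255, 217] [0.556 0.226]
large_lid 0.56 [258, 212, 299, 239] [0.417 0.245]
medium_lid 0.92 [219, 254, 252, 284] [0.41  0.414]
small_lid 0.56 [183, 232, 204, 256] [0.558 0.406]
butter_base 0.82 [305, 138, 340, 161] [ 0.526 -0.136]
butter_lid 0.71 [337, 139, 368, 173] [ 0.409 -0.132]
butter_lid 0.58 [276, 147, 304, 183] [0.543 0.028]
salt_shaker 0.81 [313, 188, 324, 215] [0.383 0.108]
mug 0.87 [283, 237, 324, 289] [0.268 0.34 ]
side [0.405 1.001 0.501] [-0.032 -0.888 -0.459] [[409.0, 0.0, 321.0], [0.0, 409.0, 201.0], [0.0, 0.0, 1.0]]
large_pot 0.98 [280, 162, 314, 203] [0.434 0.042]
large_pot 0.72 [401, 212, 453, 273] [0.172 0.356]
medium_pot 0.59 [234, 162, 268, 202] [0.556 0.028]
small_pot 0.8 [218, 204, 252, 244] [0.568 0.231]
large_lid 0.63 [275, 216, 316, 248] [0.434 0.253]
medium_lid 0.88 [274, 263, 314, 298] [0.435 0.414]
medium_lid 0.39 [341, 206, 385, 277] [0.301 0.363]
small_lid 0.59 [206, 266, 240, 298] [0.565 0.408]
butter_base 0.63 [256, 159, 275, 176] [ 0.53  -0.145]
butter_lid 0.86 [281, 147, 311, 163] [ 0.438 -0.242]
salt_shaker 0.7 [302, 181, 326, 220] [0.391 0.132]
mug 0.72 [344, 207, 386, 275] [0.296 0.356]
1.1 [9.93802664e-01 1.11158741e-01 4.15074238e-06 3.25771912e-06] 0.0187
```

View pics/scene0.png

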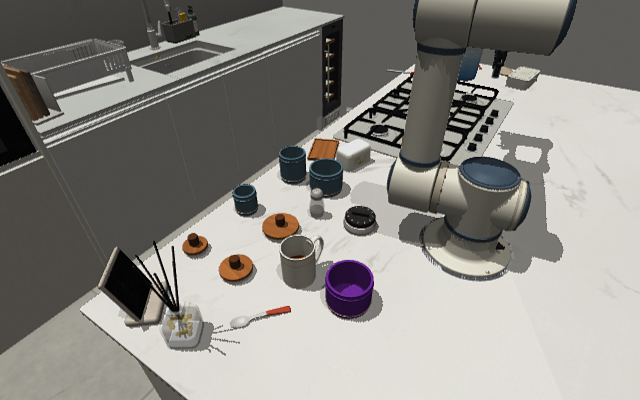

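View pics/side0.png

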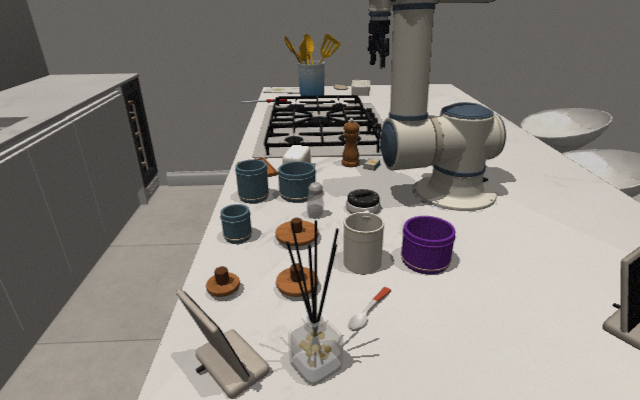

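The scene view shows the three lids at (280,225) large, (236,266) medium and (195,243) small. The pots are at (325,177), (292,164) and (245,199), the butter base at (323,149) and its lid at (353,154). The purple decoy is at (349,288), and the side view agrees. Next I take wrist views from above.

```bash
cat >> h.py <<'E'
from scipy.spatial.transform import Rotation as R
def q(yaw): return (R.from_euler('z',yaw)*R.from_quat([1,0,0,0])).as_quat()
def wrist():
    s=ctrl.state(); T=np.eye(4); T[:3,:3]=R.from_quat(s["tcp_rot"]).as_matrix(); T[:3,3]=s["eef_pos"]
    p=ctrl.grab_frame("wrist"); return p,T@np.array(p["hand_eye"])
E
python3 - <<'E'
from h import *
import pickle
p=ctrl.grab_frame("wrist"); print(np.array(p["hand_eye"]).round(3).tolist(),np.array(p["camera_matrix"]).round().tolist())
s=ctrl.state()["eef_pos"]; ctrl.servo_line([s[0],s[1],0.38],v=0.3)
H={"large_pot":.08,"medium_pot":.095,"small_pot":.07,"large_lid":.05,"medium_lid":.05,"small_lid":.05,"butter_base":.012,"butter_lid":.067,"salt_shaker":.09}
for i,(x,y) in enumerate([(0.47,-0.08),(0.48,0.14),(0.46,0.30)]):
    ctrl.move_pose([x,y,0.38],q(0)); p,T=wrist(); save(p,f"w{i}"); pickle.dump((p,T),open(f"w{i}.pkl","wb")); print(i,T[:3,3].round(3),ctrl.state()["clock"])
    for n in H:
        for r in ctrl.look_for(p,n)[:2]:
            a=np.array(r["rect"])*[640,400,640,400]; print(n,round(r["confidence"],2),a.round(0).astype(int).tolist(), at(p,(a[0]+a[2])/2,(a[1]+a[3])/2,H[n],T)[:2].round(3))
E
python3 -c "
import cv2,numpy as np
a=[cv2.imread(f'pics/w{i}.png') for i in range(3)]
cv2.imwrite('pics/wa.png',np.hstack([cv2.resize(x,(400,250)) for x in a[:2]])); cv2.imwrite('pics/wb.png',a[2])"
```

```text
[[0.002, -0.954, -0.3, 0.076], [1.0, 0.002, 0.0, 0.0], [0.0, -0.3, 0.954, -0.162], [0.0, 0.0, 0.0, 1.0]] [[330.0, 0.0, 317.0], [0.0, 330.0, 200.0], [0.0, 0.0, 1.0]]
0 [ 0.546 -0.081  0.541] 4.0917
large_pot 0.66 [55, 285, 136, 334] [0.211 0.282]
large_pot 0.59 [232, 139, 305, 210] [ 0.439 -0.012]
small_pot 0.76 [86, 54, 157, 106] [0.567 0.181]
large_lid 0.76 [105, 141, 170, 198] [0.439 0.191]
medium_lid 0.56 [1, 148, 59, 196] [0.435 0.355]
small_lid 0.74 [2, 60, 30, 105] [0.564 0.341]
butter_base 0.63 [342, 37, 441, 133] [ 0.562 -0.195]
butter_lid 0.75 [345, 137, 425, 198] [ 0.447 -0.181]
salt_shaker 0.73 [180, 181, 220, 217] [0.405 0.086]
1 [0.556 0.139 0.542] 5.475
large_pot 0.62 [201, 288, 254, 360] [0.194 0.286]
large_pot 0.55 [377, 146, 455, 217] [ 0.439 -0.004]
medium_pot 0.8 [383, 67, 458, 131] [0.553 0.004]
small_pot 0.95 [250, 61, 302, 114] [0.568 0.194]
large_lid 0.91 [240, 147, 306, 207] [0.438 0.205]
small_lid 0.59 [132, 68, 177, 111] [0.565 0.368]
butter_base 0.88 [484, 44, 586, 137] [ 0.565 -0.195]
butter_lid 0.86 [473, 145, 571, 203] [ 0.447 -0.164]
salt_shaker 0.93 [325, 188, 348, 227] [0.403 0.11 ]
2 [0.536 0.3   0.541] 6.6583
large_pot 0.71 [474, 132, 570, 205] [0.439 0.007]
large_pot 0.56 [280, 281, 341, 350] [0.19  0.309]
medium_pot 0.89 [487, 51, 587, 117] [0.551 0.018]
medium_pot 0.71 [239, 51, 281, 96] [0.563 0.371]
small_pot 0.68 [362, 46, 419, 96] [0.568 0.201]
large_lid 0.9 [338, 135, 403, 192] [0.439 0.218]
medium_lid 0.57 [239, 138, 289, 187] [0.44  0.379]
small_lid 0.63 [237, 53, 279, 95] [0.565 0.382]
butter_base 0.59 [589, 47, 640, 125] [ 0.552 -0.153]
butter_lid 0.66 [573, 131, 638, 188] [ 0.45 -0.12]
salt_shaker 0.58 [423, 176, 458, 213] [0.402 0.123]
```

View pics/w0.png

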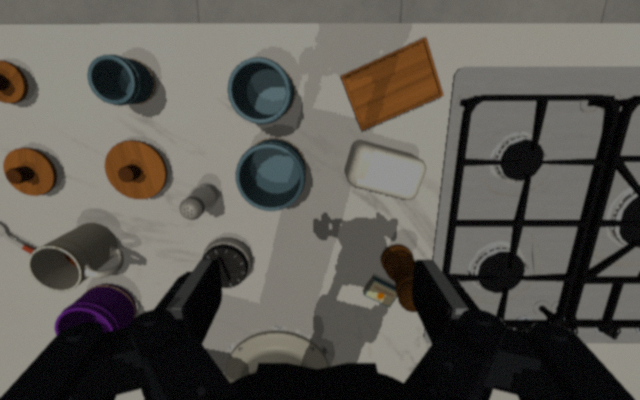

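View pics/w2.png

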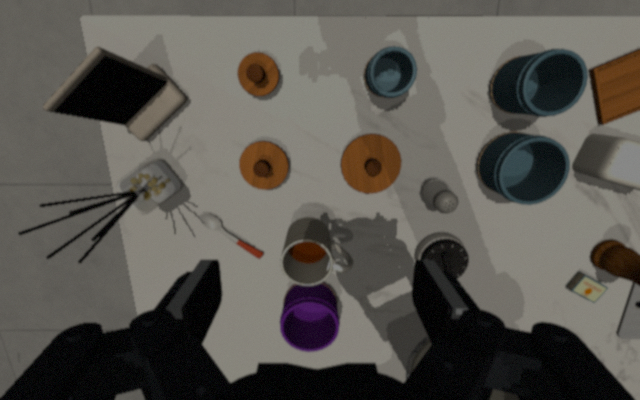

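The overhead views agree with the detections: small lid (258,74), medium lid (264,165), large lid (371,163) and small pot (391,72) in w2, and the medium pot, large pot, base and butter lid in w0. I now fit the known shapes to colour masks in these views.

```bash
cat >> h.py <<'E'
from scipy.optimize import least_squares
A=np.linspace(0,2*np.pi,48,endpoint=False); D=np.stack([np.cos(A),np.sin(A)])
def circ(r,z): return np.c_[r*np.cos(A),r*np.sin(A),0*A+z]
def box(a,b,z): return np.array([[i*a/2,j*b/2,k] for i in(-1,1) for j in(-1,1) for k in z])
S={"large_pot":np.r_[circ(.05,0),circ(.05,.08)],"medium_pot":np.r_[circ(.041,0),circ(.041,.095)],"small_pot":np.r_[circ(.032,0),circ(.032,.07)],
"large_lid":np.r_[circ(.049,.012),circ(.049,.022)],"medium_lid":np.r_[circ(.04,.012),circ(.04,.022)],"small_lid":np.r_[circ(.031,.012),circ(.031,.022)],
"butter_base":box(.09,.136,(0,.012))}
def proj(p,T,X):
    c=(X-T[:3,3])@T[:3,:3]; u=c@np.array(p["camera_matrix"]).T; return u[:,:2]/u[:,2:]
def place(X,v,off=0): return np.c_[X[:,:2]@np.array([[np.cos(v[2]),np.sin(v[2])],[-np.sin(v[2]),np.cos(v[2])]])+v[:2],X[:,2]+off]
def mask(p,n):
    h=cv2.cvtColor(cv2.medianBlur(p["img"],3),cv2.COLOR_RGB2HSV)
    m=cv2.inRange(h,(85,60,15),(115,255,255)) if "pot" in n else cv2.inRange(h,(3,110,35),(22,255,255))
    return cv2.morphologyEx(m,cv2.MORPH_OPEN,np.ones((3,3)))
def fit(n,views,v0,yaw=False):
    """fit x,y(,yaw) of the model hull to the mask's support function; views: (picture, cam pose)"""
    obs=[]
    for p,T in views:
        k,l,st,c=cv2.connectedComponentsWithStats(mask(p,n)); g=proj(p,T,place(S[n],v0)).mean(0)
        ok=[i for i in range(1,k) if st[i,4]>200]
        if not ok: continue
        i=min(ok,key=lambda i:np.linalg.norm(c[i]-g)); x,y,w,hh,_=st[i]
        if np.linalg.norm(c[i]-g)>25 or x<=1 or y<=1 or x+w>=639 or y+hh>=399: continue
        pts=np.argwhere(l==i)[:,::-1]; obs.append((p,T,(pts@D).max(0)))
    f=lambda w:np.concatenate([(proj(p,T,place(S[n],np.r_[w,v0[len(w):]]))@D).max(0)-s for p,T,s in obs])
    r=least_squares(f,v0[:3 if yaw else 2],loss="soft_l1")
    each=[np.round(least_squares(lambda w,o=o:(proj(o[0],o[1],place(S[n],np.r_[w,r.x[2:] if yaw else 0]))@D).max(0)-o[2],r.x[:2],loss="soft_l1").x,4).tolist() for o in obs]
    return r.x,np.abs(f(r.x)).mean(),each
G={"large_pot":(.439,-.005),"medium_pot":(.553,.003),"small_pot":(.567,.195),"large_lid":(.438,.21),"medium_lid":(.438,.375),"small_lid":(.565,.378),"butter_base":(.563,-.195)}
E
python3 - <<'E'
from h import *
import pickle
V=[pickle.load(open(f"w{i}.pkl","rb")) for i in range(3)]
for n,g in G.items():
    b=n=="butter_base"
    x,e,each=fit(n,V,np.r_[g,0.3 if b else 0],b); print(n,x.round(4),"px",e.round(2),each)
p,T=V[0]; im=p["img"][:,:,::-1].copy()[:230]; 
for y,x in []: pass
g=cv2.cvtColor(p["img"],cv2.COLOR_RGB2GRAY)[125:215,330:440]; cv2.imwrite("pics/bl.png",cv2.resize(g,None,fx=5,fy=5,interpolation=cv2.INTER_CUBIC))
E
```

```text
large_pot [ 0.4317 -0.0125] px 3.12 [[0.4325, -0.0139], [0.4329, -0.0112], [0.4322, -0.0108]]
medium_pot [ 0.551  -0.0052] px 3.31 [[0.5504, -0.0083], [0.5516, -0.0039], [0.5514, -0.0034]]
small_pot [0.5659 0.1962] px 3.17 [[0.5657, 0.1949], [0.5659, 0.1953], [0.5663, 0.1988]]
large_lid [0.4315 0.212 ] px 1.28 [[0.431, 0.2113], [0.4319, 0.2117], [0.432, 0.2129]]
medium_lid [0.4288 0.3842] px 1.4 [[0.4282, 0.384], [0.4288, 0.3839], [0.4292, 0.3844]]
small_lid [0.5662 0.3863] px 1.31 [[0.5661, 0.3861], [0.5662, 0.3864]]
butter_base [ 0.5605 -0.1952  0.4056] px 2.3 [[0.5604, -0.1956], [0.5606, -0.1946]]
```

View pics/bl.png

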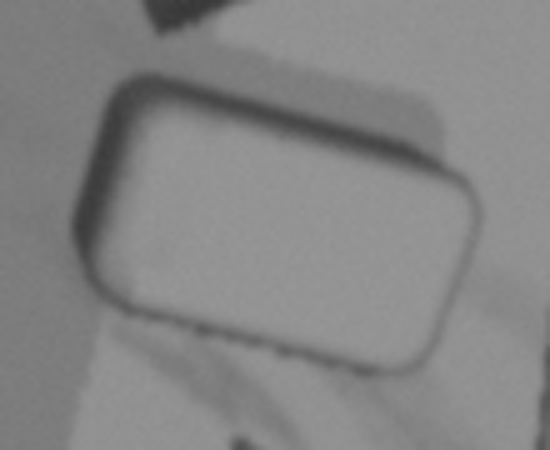

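The butter lid's outline is clear, with its top-face centre at about image (383,170) and yaw about -0.25. Pot residuals are large, so I take closer looks at the pots and check the masks.

Run:
```python
from h import *
import pickle
p,T=pickle.load(open("w0.pkl","rb")); print("butter lid",at(p,383.5,170.5,.062,T).round(3))
ims=[]
for i,(x,y) in enumerate([(.56,.19),(.49,-.01),(.49,-.18)]):
    ctrl.move_pose([x,y,.30],q(0)); p,T=wrist(); pickle.dump((p,T),open(f"c{i}.pkl","wb"))
    im=p["img"][:,:,::-1].copy()
    for n in (["small_pot"],["large_pot","medium_pot"],["butter_base"])[i]:
        b=n=="butter_base"
        x,e,each=fit(n,[(p,T)],np.r_[G[n],0.4 if b else 0],b); print(n,x.round(4),e.round(2))
        im[cv2.morphologyEx(mask(p,n),cv2.MORPH_GRADIENT,np.ones((3,3)))>0]=(0,0,255)
        cv2.polylines(im,[cv2.convexHull(proj(p,T,place(S[n],np.r_[x,0][:3])).astype(np.float32)).astype(int)],True,(0,255,0))
    ims.append(im[:300])
cv2.imwrite("pics/c.png",cv2.resize(np.vstack(ims[:2]),(640,600))); cv2.imwrite("pics/c2.png",ims[2]); print(ctrl.state()["clock"])
```

```text
butter lid [ 0.441 -0.18   0.062]
small_pot [0.5682 0.197 ] 2.7
large_pot [ 0.4328 -0.0131] 2.8
medium_pot [ 0.551  -0.0067] 2.92
butter_base [ 0.5602 -0.196   0.3975] 2.06
9.55
```

View pics/c.png

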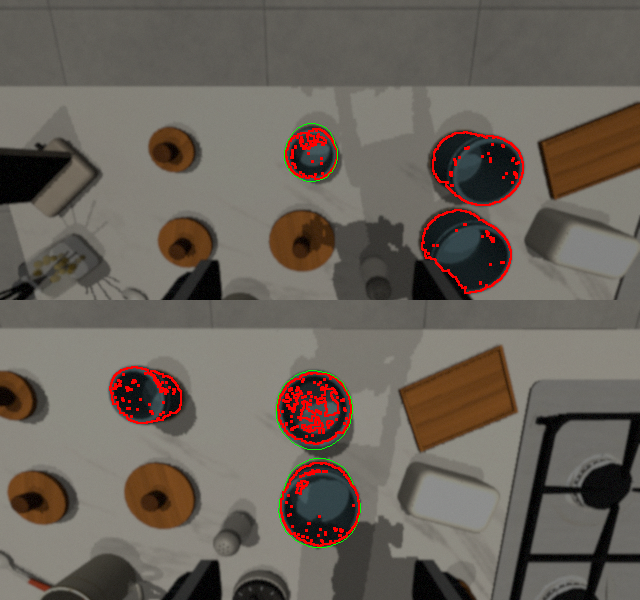

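View pics/c2.png

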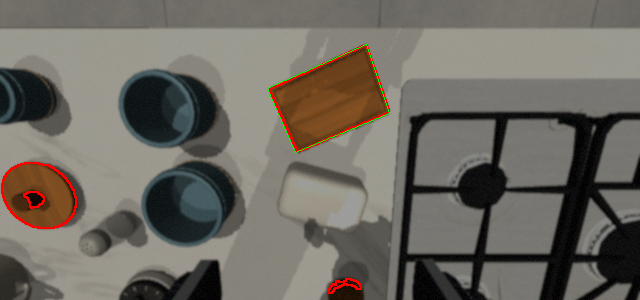

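The model outlines sit concentrically on the pots and base: small pot (311,152), medium (315,410) and large (320,503) in the first picture, base (328,98) in the second. I hover over the butter lid with the gripper turned and check the lid model there.

Run:
```python
from h import *
ctrl.move_pose([.441,-.18,.24],q(np.pi/2-.25)); p,T=wrist(); im=p["img"][:,:,::-1].copy()
for z,c in((.0,(0,255,0)),(.067,(0,0,255))):
    X=place(np.array([[-.033,-.056,z],[.033,-.056,z],[.033,.056,z],[-.033,.056,z]]),(.441,-.18,-.25))
    cv2.polylines(im,[proj(p,T,X).astype(int)],True,c)
cv2.imwrite("pics/b.png",im); import pickle; pickle.dump((p,T),open("b.pkl","wb")); print(ctrl.state()["joint_positions"])
```

```text
[-4.57927244e-01 -2.32654780e-01  1.48661153e+00  6.44575483e-05
  1.88694412e+00 -2.07903321e-01]
```

View pics/b.png

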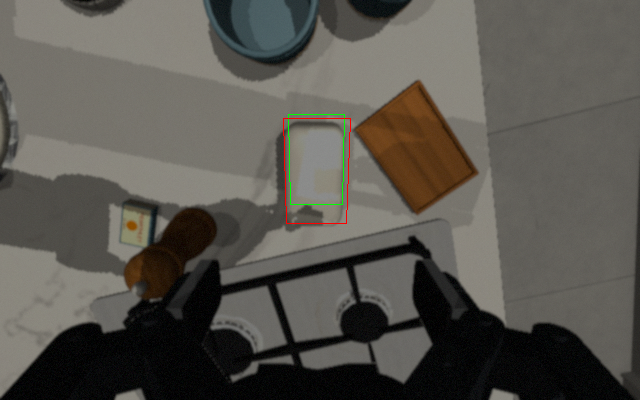

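The lid matches its model within a couple of mm, so I pick it and place it on the base.

```bash
cat >> h.py <<'E'
def pick(x,y,z,yaw,op,hold,hover=.2,squeeze=40):
    ctrl.set_gripper(op); ctrl.move_pose([x,y,hover],q(yaw))
    ctrl.servo_line([x,y,z+.04],v=.2); hit=ctrl.servo_line([x,y,z],v=.08,max_force=8)
    g0=ctrl.state()["eef_pos"]; ctrl.set_gripper(0.0,squeeze=squeeze); g=ctrl.state()
    print("pick hit",hit,np.round(g0,4),"gap",round(g["finger_gap"],3),"F",round(float(np.max(g["finger_force"])),1))
    ctrl.servo_line([x,y,hover],v=.2); return g0[2]
def put(x,y,z,yaw,op,hover=.22):
    s=ctrl.state()["eef_pos"]; ctrl.servo_line([s[0],s[1],hover],v=.25); ctrl.move_pose([x,y,hover],q(yaw)); print("gap",round(ctrl.state()["finger_gap"],3))
    ctrl.servo_line([x,y,z+.025],v=.15); hit=ctrl.servo_line([x,y,z-.004],v=.03,max_force=5)
    s=ctrl.state(); print("put hit",hit,"z err mm",round((s["eef_pos"][2]-z)*1000,1),np.round(s["contact_force"],1),"t",round(s["clock"],1))
E
python3 - <<'E'
from h import *
a=np.pi/2
z=pick(.441,-.18,.018,a-.25,1.0,None)
put(.5602,-.1958,z+.008,a+.40,1.0)
E
```

```text
pick hit False [ 0.4409 -0.1799  0.0178] gap 0.759 F 47.2
gap 0.759
put hit True z err mm 1.1 [-0.1  0.8  5. ] t 17.1
```

Run:
```python
from h import *
ctrl.set_gripper(1.0); s=ctrl.state()["eef_pos"]; ctrl.servo_line([s[0],s[1],.28],v=.25)
p,T=wrist(); im=p["img"][:,:,::-1].copy(); cv2.imwrite("pics/bp.png",cv2.resize(im[60:260,200:460],None,fx=3,fy=3)); print(fit("butter_base",[(p,T)],np.array([.56,-.196,.4]),True))
```

```text
(array([ 0.561707  , -0.19703758,  0.40409655]), np.float64(5.607247789515573), [[0.5617, -0.197]])
```

View pics/bp.png

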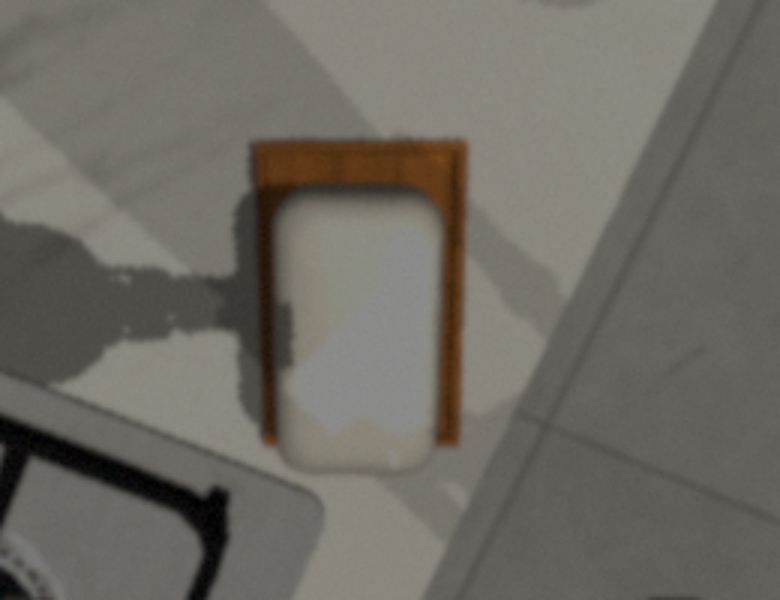

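The lid sits centred across the width. Along the length perspective confuses it, so I overlay the model.

Run:
```python
from h import *
p,T=wrist(); im=p["img"][:,:,::-1].copy(); im=cv2.resize(im[60:260,200:460],None,fx=3,fy=3)
v=(.5605,-.1960,.40)
for a,b,z,c in((66,112,.012,(0,255,0)),(66,112,.055,(0,0,255)),(66,112,.075,(255,0,255)),(90,136,.012,(255,0,0))):
    a/=2000;b/=2000
    X=place(np.array([[-a,-b,z],[a,-b,z],[a,b,z],[-a,b,z]]),v)
    cv2.polylines(im,[((proj(p,T,X)-[200,60])*3).astype(int)],True,c)
cv2.imwrite("pics/bp2.png",im)
```

```text
(no output)
```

View pics/bp2.png

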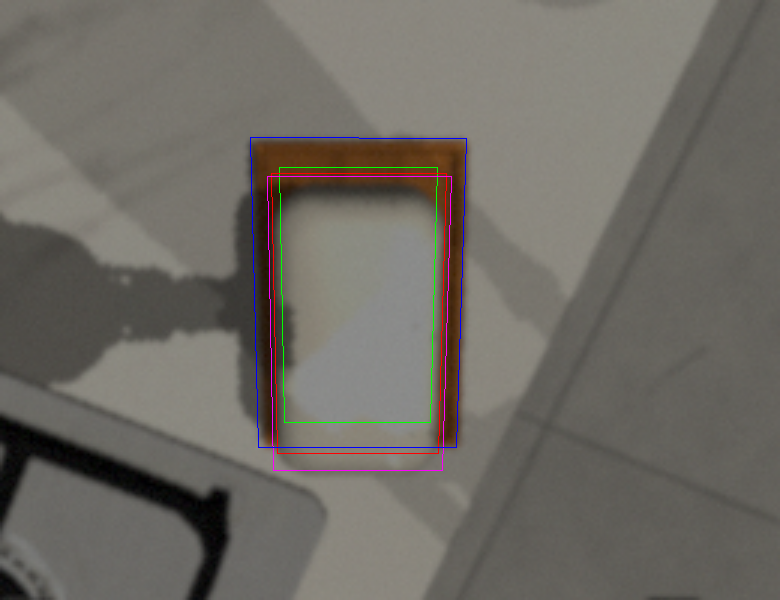

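The lid sits about 5 mm towards the image bottom, along its length, and may touch the lip there. I regrasp it, shift it 5 mm and set it down again.

Run:
```python
from h import *
a=np.pi/2+.40
z=pick(.5602,-.1958,.0268,a,1.0,None,hover=.07)
d=.005*np.array([np.cos(a),np.sin(a)])
x,y=.5605+d[0],-.196+d[1]
put(x,y,z,a,1.0,hover=.07)
ctrl.set_gripper(1.0); ctrl.servo_line([x,y,.15],v=.25)
ctrl.move_pose([.56-.06,-.196,.30],q(0))
p,T=wrist(); im=p["img"][:,:,::-1].copy()
c=proj(p,T,np.array([[.56,-.196,.03]]))[0].astype(int); print(c,T[:3,3])
r0=max(c[1]-100,0);im=im[r0:r0+200,c[0]-130:c[0]+130]; cv2.imwrite("pics/bp3.png",cv2.resize(im,None,fx=3,fy=3))
```

```text
pick hit False [ 0.5601 -0.1957  0.0265] gap 0.765 F 47.3
gap 0.761
put hit True z err mm 1.3 [ 0.3 -0.5  4.1] t 22.9
[316 109] [ 0.57636428 -0.19658423  0.46039599]
```

View pics/bp3.png

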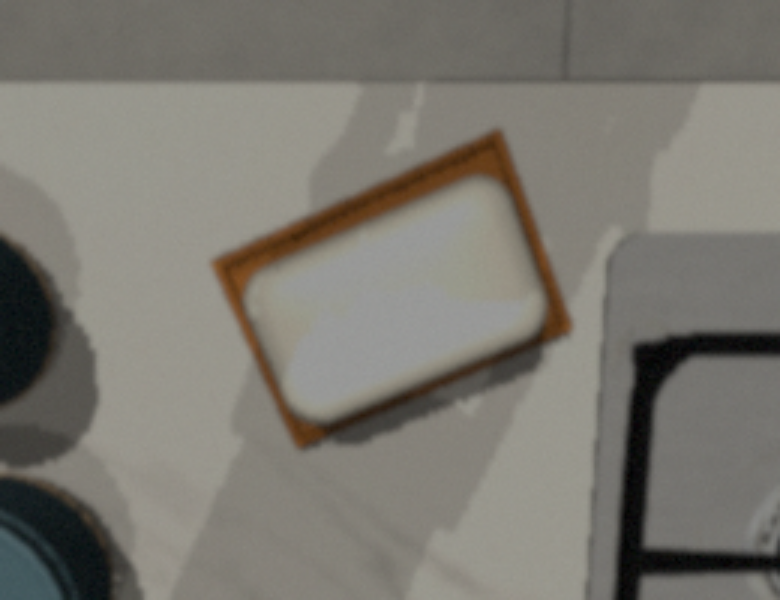

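Seen from nearly straight above, the butter lid is inside the lip on all sides and square. Now the large lid.

Run:
```python
from h import *
z=pick(.4315,.212,.025,.4,.55,None,squeeze=50)
put(.4328,-.0128,z+.068,.4,.55)
```

```text
pick hit False [0.4314 0.212  0.0248] gap 0.242 F 49.0
gap 0.238
put hit True z err mm 1.2 [ 0.  -0.8  3.5] t 33.2
```

```bash
cat >> h.py <<'E'
def away():
    ctrl.set_gripper(.55); s=ctrl.state()["eef_pos"]; ctrl.servo_line([s[0],s[1],.22],v=.2)
E
python3 - <<'E'
from h import *
away()
z=pick(.4287,.384,.025,.4,.55,None,squeeze=50)
put(.551,-.0068,z+.083,.4,.55)
E
```

```text
pick hit False [0.4286 0.3839 0.0247] gap 0.237 F 48.9
gap 0.243
put hit True z err mm 1.2 [-0.4  0.9  4. ] t 42.2
```

Run:
```python
from h import *
away()
z=pick(.5662,.3863,.025,.4,.55,None,squeeze=50)
put(.567,.1965,z+.058,.4,.55)
away()
ctrl.move_pose([.46,.06,.38],q(0)); p,T=wrist(); im=p["img"][:,:,::-1].copy()
for n,pt,h in(("large_lid",(.4328,-.0128),.068),("medium_lid",(.551,-.0068),.083),("small_lid",(.567,.1965),.058)):
    cv2.polylines(im,[cv2.convexHull(proj(p,T,place(S[n],(*pt,0),h)).astype(np.float32)).astype(int)],True,(0,255,0))
cv2.imwrite("pics/f1.png",im); p=ctrl.grab_frame("side"); cv2.imwrite("pics/f2.png",cv2.resize(p["img"][130:310,190:430,::-1],None,fx=3,fy=3)); print(ctrl.state()["clock"])
```

```text
pick hit False [0.5661 0.3862 0.0246] gap 0.239 F 49.0
gap 0.235
put hit True z err mm 1.5 [-0.7 -0.9  5.2] t 50.5
52.775
```

View pics/f1.png

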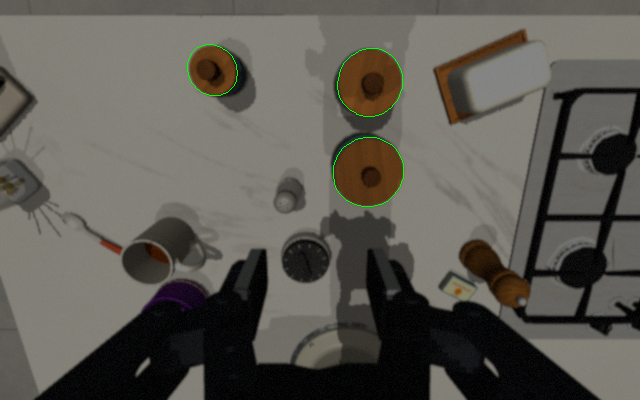

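View pics/f2.png

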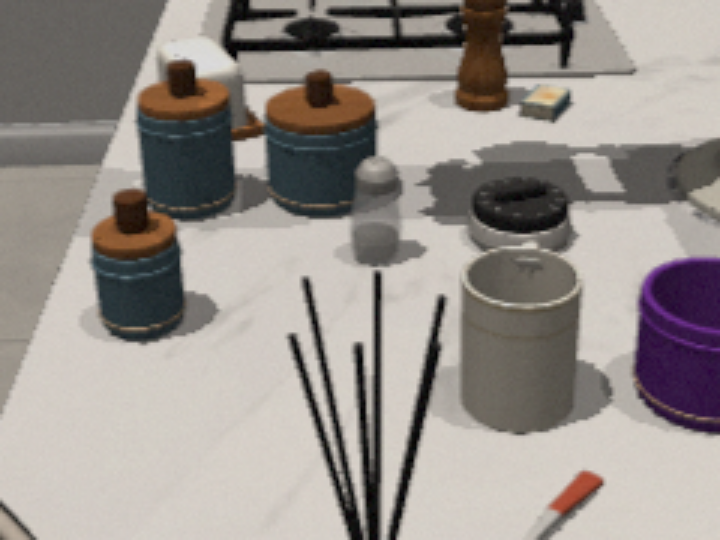

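The three lids lie flat on their pots, coinciding with the closed-pose outlines at (213,70), (370,83) and (368,172). The shaker and mug stand undisturbed, so I hand the job in.

```bash
python3 -c "
from rig import ctrl
print(ctrl.finish_job())"
```

```text
the job is handed in; nothing more can be done
None
```

All three wooden lids are closed on their own pots and the butter-dish lid sits square inside its lip, with the shaker and mug undisturbed in the final pictures; I handed the job in at about 53 s (no verdict was returned).

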